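# Click the range selector round to the sixth mark and zero the box

### The job

On the flat grey switch box, push the pointer knob clockwise with a fingertip, click by click, until it points at the sixth mark, counting the round dot as the first; do not go past that mark. Then press the round push button on the same box fully in and let it come back out. Push gently, do not pinch the knob, and leave everything else standing where it is.

Things in the scene. Friction and masses are not known exactly. Their poses are not given: they have to be found in the camera images.
- switch_box: heavy grey instrument box that does not move, 170 (its x) by 240 (its y) by 65 mm high, flat aluminium top at 65 mm. Origin: centre of its underside; z up; at yaw 0 its front (-x side) faces the robot. In its frame: pointer knob at (0, 45) mm, push button at (0, -70) mm, two fixed brass posts, 14 mm across, 16 mm high, on its top at (-64, -22) and (-64, -46) mm
- dot_mark (a point): centre of the round black dot on the box's top, the first of eight black marks 30 degrees apart on a circle of 56 mm radius round the knob's axis; the other seven are short bars that follow it clockwise seen from above. In the box's frame the dot lies 105 degrees counter-clockwise from +x as seen from the knob's axis, so the sixth mark lies 45 degrees clockwise from +x
- selector (a joint): angle of the pointer knob in rad, growing clockwise seen from above: 0 at the dot, 0.524 more at each mark, 2.618 at the sixth, stops just beyond 0 and 3.665. A spring detent holds it at each mark; once past half way to the next mark (0.26 rad) it snaps forward into it by itself. A click takes up to about 0.06 N m (about 2 N at the nose). It starts at one of the first three marks
- selector_axis (a point): point on the knob's axis at the top of its bar, 99 mm above the table. Knob: a disc 56 mm across, its top 13 mm above the box's top, and on it an upright black bar 12 mm thick (9 mm in the last 13 mm of the nose), from 13 to 34 mm above the box's top, reaching 26 mm behind the axis and 42 mm ahead (the pointer nose, white line on top). Its side faces can be pushed
- selector_tip (a point): point on top of the end of the pointer nose, 42 mm from the knob's axis: the knob points from selector_axis to here
- zero (a joint): travel of the push button in m: 0 out, 0.006 fully in; it springs back; full travel takes 4 N
- zero_top (a point): centre of the top face of the round grey push button, 26 mm across, in a black housing on the box's top beside the knob; it is pressed straight down
- plug: brass plug, upright cylinder 18 mm across, 24 mm high, standing on the box's top. Origin: centre of its underside. Leave alone
- screwdriver: screwdriver 170 mm long, lying on the table in front of the box. Leave alone
- spray_can_a: white spray can 52 mm across, 145 mm high, upright; origin: centre of its underside. Leave alone
- spray_can_b: like spray_can_a, with a black cap. Leave alone
- bottle: clear plastic bottle with orange cap, 68 mm across, 190 mm high, upright; origin: centre of its underside. Leave alone
- carton: small white carton 60 by 50 by 110 mm high, upright; origin: centre of its underside. Leave alone
- spool: empty steel wire spool, 56 mm across, 32 mm high; origin: centre of its underside. Leave alone

How it is judged:
On the way, in this order (a step that is already met when the one before it is completed fails the run):
1. the selector rests in the sixth position, the button still out (value of joint selector between 2.498 and 2.738 rad and value of joint zero below 0.002 m), for 0.2 s.
2. the button is pressed fully in (value of joint selector between 2.498 and 2.738 rad and value of joint zero above 0.0045 m), for 0.05 s.
At the end, for the whole second after the job is handed in: the selector rests in its sixth detent (2.618 rad, within 0.12) and the button, having been pressed in by at least 4.5 of its 6 mm after that, is out again (value of joint selector between 2.498 and 2.738 rad and velocity of joint selector below 0.1 rad/s and value of joint zero below 0.0015 m); the robot touches nothing.
It fails at once if the selector goes past the sixth mark towards the seventh by more than 0.3 rad (value of joint selector above 2.918 rad).
It fails at once if the button is pressed before the selector is at the sixth mark (value of joint zero above 0.003 m and value of joint selector below 2.418 rad).
It fails at once if the knob is pinched or forced (more than 20 N from the fingers) (contact force between the fingers and selector above 20 N).
It fails at once if a bystander is lifted, knocked over or moved by more than 15 mm (distance of any of plug, screwdriver, spray_can_a, spray_can_b, bottle, carton, spool from where it was at the start of the episode above 0.015 m).
It also fails if it takes over 56 s, if anything falls off the work surface, if the arm or the gripper's body presses on something with over 40 N, if the wrist force passes 120 N, or if a joint passes its speed limit or range.

### The arm

A 6-joint arm with a two-finger parallel gripper is mounted at the origin on the work surface. World frame = base frame: x ahead of the robot, y to its left, z up, the work surface at z = 0. Lengths are in m, angles in rad, forces in N, time in s.
With the tool pointing down it reaches from about 0.35 to 0.975 m from the base axis. Payload 4.9 kg.
Tool frame: the origin (TCP) lies midway between the tips of the shut fingers; the grasp point (between the pads) lies 19 mm behind it; z points along the fingers, y is the line along which they close (so a half turn about z gives the same grasp; the last joint's range is limited). The gripper opens to 85 mm and grips with 20 to 120 N. Pads are 22 mm wide; open, the fingers measure 114 mm over their backs; the gripper's body (76 mm by 85 mm) begins 54 mm behind the grasp point. The pads swing forward as they close: fully open they stand 13 mm farther back than shut.
Start: joints at [1.212, 0.053, 1.613, -0, 1.476, -0.119], TCP at [0.148, 0.607, 0.231] pointing down, gripper open.
Joint ranges: [-3.01, 3.01], [-1.01, 2.22], [0.06, 2.58], [-1.02, 4.17], [0.09, 2.62], [-3.14, 3.14]. Speed limits (rad/s): [2.57, 2.57, 3.14, 3.14, 3.14, 3.14].

### API

Orientations are given as a unit quaternion [w, x, y, z].
In Python, from plant import * gives the robot as it stands.
- The arm moves only by the tool jog_arm, never from a script. Its argument "targets" is a list of rows, each a list of 3 entries, a list of its own where there are three numbers: the shift along the tool's x, y, z in units of 25 mm (1.0 is 25 mm), then the turn, a rotation vector about the tool's x, y, z in units of 8 degrees (1.0 is 8 degrees), then the opening in per cent of the stroke, from 0 (shut) to 100 (fully open). A call has 1 to 8 rows; each row is the pose to reach, as a shift and turn from the pose commanded when the call began, along the tool's axes at that moment; what a row does not reach only later rows make up. A row lasts 1/8 s, in which the tool goes at most 62.5 mm and 10.7 degrees, less where a joint would pass 70% of its speed; a pose out of reach is approached as far as the arm can. A call with a gripper value outside its range is refused whole. The fingers move at their own pace and stop on an object; the grip force is fixed at half the most. Time passes only in rows, so rows that repeat a pose let the fingers close. It gives the time, the measured TCP pose, the force, the opening and the grip force at its end, in the units of the state.
- state(): the state, without advancing time (a new reading comes with each control period).
- grab_frame(name): name is "scene" or "top" or "wrist"; returns (picture, depth): 480x640x3 uint8, red, green, blue; 480x640 float32, m along the optical axis (not along the pixel's ray), 0 where there is no reading.
- camera_params(name): a dict with "fovy" (degrees; the focal length in pixels is half the picture's height over the tangent of half this angle, whatever the lens; pixels are square), "cx", "cy" (the principal point, pixels), "dist" ([k1, k2, p1, p2, k3] as OpenCV has them; the pictures are not rectified), "rvec" (rotation vector, rad) and "tvec" (3), from world to camera coordinates, as OpenCV has them; the wrist camera has in their place "hand_eye" (4x4, takes a point from camera to tool coordinates, whose origin is the TCP and whose axes are the flange's). Camera axes: x right, y down, z forward; pixel columns grow to the right and rows downward; lengths in m; the calibration is good to about 2 mm. A picture is of the moment at which its call begins: read the wrist's pose just before it. camera_params takes no time and is no camera call.
- job_done(): hands the job in; it is judged then, once.
The state is a dict: "time": time; "joint_pos": joint angles; "joint_vel": joint speeds; "joint_efforts": joint torques, N m; "tool_pos": TCP position; "tool_rot": TCP orientation; "contact_force": force on the tool from outside, world axes, zero at the start; "ft_torque": the same for the moment, N m; "gripper_width": opening from 0.0 (shut) to 1.0 (fully open); "grasp_force": force on a finger pad.
Only numpy, scipy, OpenCV 4.12 (cv2) and the standard library are available. Lean on these libraries where they do the work, as an engineer would, in place of code of your own. Each camera call takes 0.05 s, during which the arm holds its last target. There are 200 camera calls.

## Working session

There is one attempt and no reset: what is moved stays moved. The work goes in short steps, Python scripts to look and compute and a tool call to move; the robot and the scene stay as the last step left them, time stands still between calls to the robot, and variables do not carry over. Pictures are saved under pics/ and viewed, at most 12 in all, crops included, and the job is handed in when it is done.

Besides the shell and the picture viewer there is one more tool, called after "Emit:" by a JSON object that holds its "method" and its "body", one argument or row to a line. jog_arm: Moves the arm, as the interface text tells. Its arguments: {"type":"object","properties":{"targets":{"type":"array"}},"required":["targets"]}

```bash
ls; mkdir -p pics
python3 - <<'E'
from plant import *
import cv2
s=state();print(s)
for n in("top","scene"):
    im,d=grab_frame(n);cv2.imwrite(f"pics/{n}0.png",im[:,:,::-1]);import numpy as np;np.save(f"pics/{n}0.npy",d)
for n in("top","scene","wrist"):print(camera_params(n))
E
```

```text
pics
{'time': 0.0, 'joint_pos': array([ 1.21202198e+00,  5.33752358e-02,  1.61431638e+00, -1.30484586e-05,
        1.47598613e+00, -1.18997441e-01]), 'joint_vel': array([-0.00129183,  0.0008115 , -0.00060801, -0.00200443, -0.00067867,
       -0.00014417]), 'joint_efforts': array([-1.51933324e-03, -3.93684769e+01, -3.70173883e+01, -2.14125048e-04,
        7.07063780e-03,  2.66836835e-06]), 'tool_pos': array([0.14820772, 0.60652543, 0.23003825]), 'tool_rot': array([-2.40378179e-04,  1.19600778e-01,  9.92821518e-01, -1.01447864e-03]), 'contact_force': array([0.37770792, 0.45589775, 0.00677078]), 'ft_torque': array([-0.02753277, -0.01723176,  0.01324027]), 'grasp_force': 0.0, 'gripper_width': 1.001095996484573}
{'fovy': 51.657642062410744, 'cx': 326.02224365684987, 'cy': 236.76080946488165, 'dist': array([-0.07450907,  0.        ,  0.        ,  0.        ,  0.        ]), 'rvec': array([ 2.17794012, -2.16244689,  0.03507401]), 'tvec': array([0.00468998, 0.56000059, 0.97000253])}
{'fovy': 44.67341615977298, 'cx': 324.6642305902036, 'cy': 238.72174057885135, 'dist': array([-0.10323054,  0.        ,  0.        ,  0.        ,  0.        ]), 'rvec': array([ 1.35555022,  2.18060729, -0.90930434]), 'tvec': array([ 0.26608577, -0.28063187,  1.61050314])}
{'fovy': 64.18400279501861, 'cx': 315.8836792820986, 'cy': 235.32542349443375, 'dist': array([-0.02150614,  0.        ,  0.        ,  0.        ,  0.        ]), 'hand_eye': array([[ 1.56393881e-04, -9.55404372e-01, -2.95300631e-01,
         7.50243567e-02],
       [ 9.99999988e-01,  1.44583817e-04,  6.18280718e-05,
         6.65481945e-04],
       [-1.63751177e-05, -2.95300637e-01,  9.55404382e-01,
        -1.43667576e-01],
       [ 0.00000000e+00,  0.00000000e+00,  0.00000000e+00,
         1.00000000e+00]])}
```

View pics/top0.png

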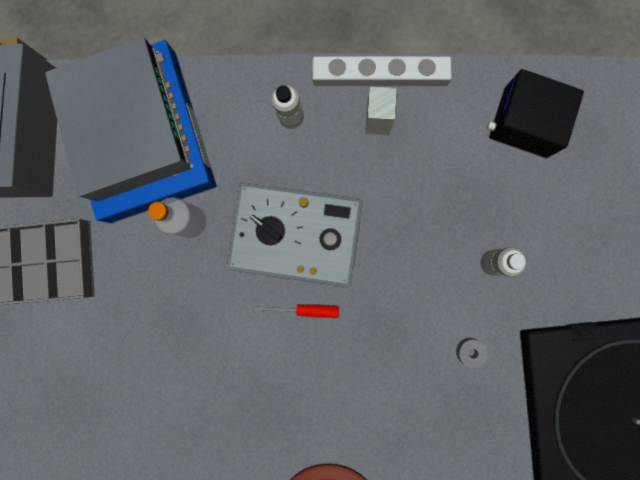

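View pics/scene0.png

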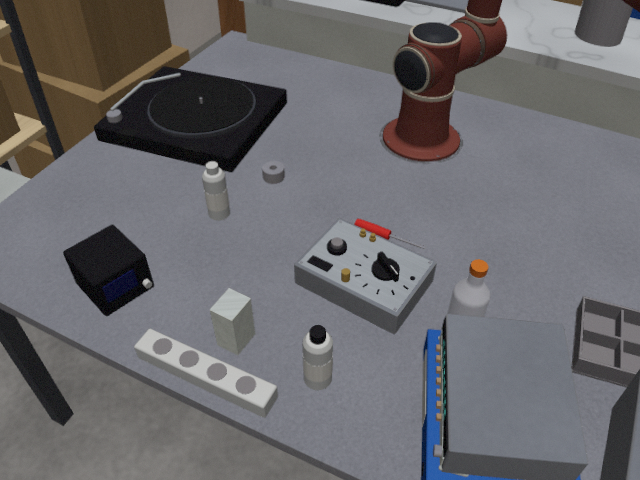

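```bash
cat > h.py <<'E'
import numpy as np, cv2
from scipy.spatial.transform import Rotation as R
from plant import *
def K(c):
    f=240/np.tan(np.radians(c["fovy"]/2)); return np.array([[f,0,c["cx"]],[0,f,c["cy"]],[0,0,1]])
def extr(n,s=None):
    c=camera_params(n)
    if n!="wrist": return cv2.Rodrigues(c["rvec"])[0],np.array(c["tvec"]),K(c),c["dist"]
    w,x,y,z=s["tool_rot"]; T=np.eye(4);T[:3,:3]=R.from_quat([x,y,z,w]).as_matrix();T[:3,3]=s["tool_pos"]
    M=np.linalg.inv(T@c["hand_eye"]); return M[:3,:3],M[:3,3],K(c),c["dist"]
def proj(P,e): return cv2.projectPoints(np.atleast_2d(P).astype(float),cv2.Rodrigues(e[0])[0],e[1],e[2],e[3])[0][:,0]
def ray(uv,e,z):
    n=cv2.undistortPoints(np.array(uv,float).reshape(-1,1,2),e[2],e[3])[:,0]
    d=np.c_[n,np.ones(len(n))]@e[0]; o=-e[0].T@e[1]
    return o+d*((z-o[2])/d[:,2])[:,None]
def box2w(p,b):
    p=np.atleast_2d(p).astype(float);c,s=np.cos(b[2]),np.sin(b[2])
    return np.c_[b[0]+c*p[:,0]-s*p[:,1],b[1]+s*p[:,0]+c*p[:,1],p[:,2]]
def ortho(im,e,b,z,x=(-.1,.1),y=(-.135,.135),sc=2500):
    X=np.arange(x[1],x[0],-1/sc);Y=np.arange(y[1],y[0],-1/sc);g=np.stack(np.meshgrid(X,Y,indexing='ij'),-1).reshape(-1,2)
    uv=proj(box2w(np.c_[g,np.full(len(g),z)],b),e).astype(np.float32).reshape(len(X),len(Y),2)
    return cv2.remap(im,uv[...,0],uv[...,1],cv2.INTER_CUBIC)
E
python3 - <<'E'
from h import *
from scipy.optimize import least_squares
im=cv2.imread("pics/top0.png");e=extr("top")
a=np.radians(105)
P=np.array([[.056*np.cos(a),.045+.056*np.sin(a),.065],[-.064,-.022,.081],[-.064,-.046,.081],[.085,.12,.065],[.085,-.12,.065],[-.085,-.12,.065],[-.085,.12,.065]])
uv=np.array([[242,235],[300,269],[313,271],[241,184],[361,201],[348,285],[230,268]],float)
r=least_squares(lambda b:(proj(box2w(P,b),e)-uv).ravel(),[.6,.1,-.1]);b=r.x
print(b,r.fun.reshape(-1,2).round(1));np.save("box.npy",b)
o=ortho(im,e,b,.065); o2=ortho(im,e,b,.099,x=(-.07,.07),y=(-.025,.115))
cv2.imwrite("pics/o.png",o)
o2=cv2.circle(cv2.resize(o2,(500,500)),(250,250),3,(0,0,255),-1);cv2.imwrite("pics/o2.png",o2)
E
```

```text
[ 0.56132294  0.06745683 -0.13314919] [[ 0.4 -0.4]
 [ 0.2  0.1]
 [-0.1 -0. ]
 [-1.4 -1.8]
 [ 1.9 -2.1]
 [ 2.6  2.5]
 [-3.8  1.5]]
```

View pics/o.png

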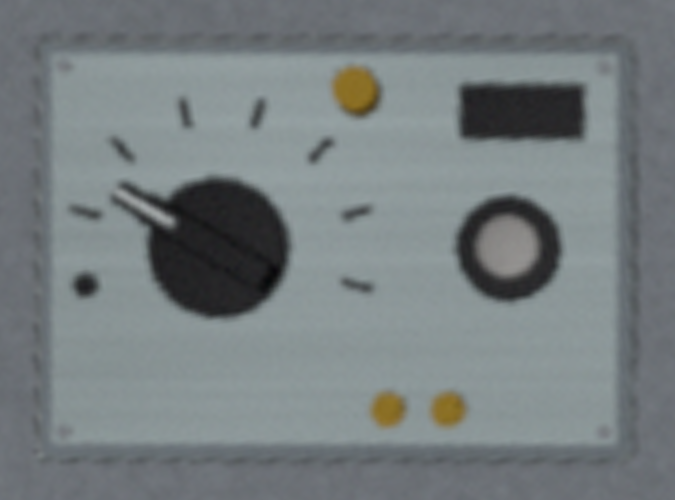

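View pics/o2.png

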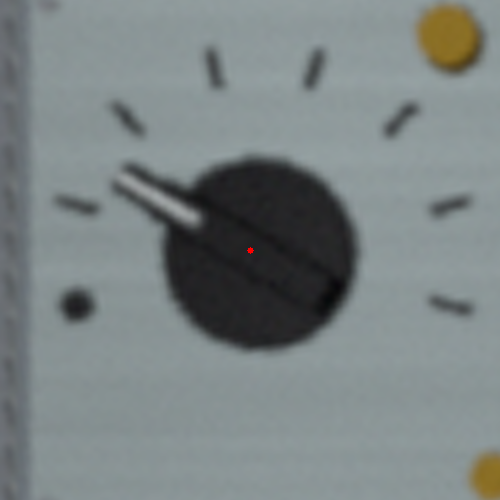

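Emit:
{"method": "jog_arm", "body": {
  "targets": [
    [[-18.6,-15.8,0],[0,0,0],0],
    [[-18.6,-15.8,0],[0,0,0],0],
    [[-18.6,-15.8,0],[0,0,0],0],
    [[-18.6,-15.8,0],[0,0,0],0],
    [[-18.6,-15.8,0],[0,0,0],0],
    [[-18.6,-15.8,0],[0,0,0],0],
    [[-18.6,-15.8,0],[0,0,0],0],
    [[-18.6,-15.8,0],[0,0,0],0]
  ]
}}

```text
time: 1.1
tool_pos: [0.4423, 0.2003, 0.231]
tool_rot: [-0.0, 0.12, 0.993, 0.0]
contact_force: [0.7, 0.6, 0.3]
gripper_width: -0.002
grasp_force: 0.0
```

Emit:
{"method": "jog_arm", "body": {
  "targets": [
    [[-3.4,-2.8,1],[0,0,0],0],
    [[-3.4,-2.8,1],[0,0,0],0],
    [[-3.4,-2.8,1],[0,0,0],0],
    [[-3.4,-2.8,1],[0,0,0],0]
  ]
}}

```text
time: 1.6
tool_pos: [0.5073, 0.1141, 0.2059]
tool_rot: [-0.001, 0.12, 0.993, 0.0]
contact_force: [-0.1, 0.1, -0.0]
gripper_width: -0.006
grasp_force: 0.0
```

Run:
```python
from h import *
s=state();print(s['tool_pos'],s['joint_pos'])
im,d=grab_frame("wrist");cv2.imwrite("pics/w1.png",im[:,:,::-1]);np.save("pics/w1.npy",d);np.save("pics/w1s.npy",s,allow_pickle=True)
b=np.load("box.npy");e=extr("wrist",s)
print(proj(box2w([[0,.045,.099],[0,-.07,.08]],b),e))
```

```text
[0.50728998 0.11407247 0.20590277] [ 7.77765189e-02 -1.84112972e-01  1.88125546e+00  4.04384656e-04
  1.44551151e+00 -1.25293812e+00]
[[331.81334258 309.32208114]
 [185.55048366 311.57118365]]
```

View pics/w1.png

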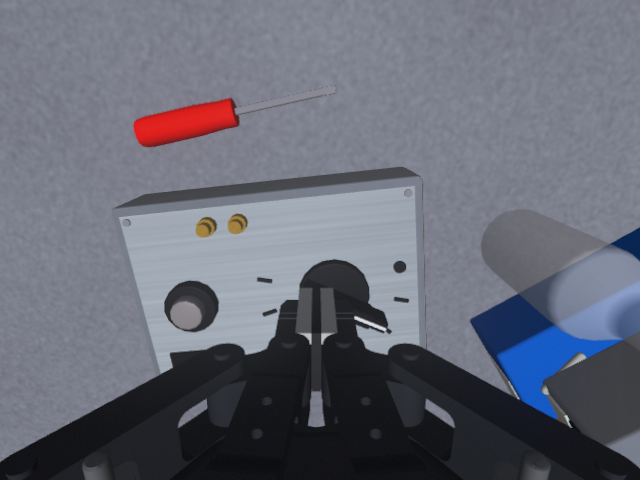

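Emit:
{"method": "jog_arm", "body": {
  "targets": [
    [[-4.8,0,0],[0,0,0],0],
    [[-4.8,0,0],[0,0,0],0],
    [[-4.8,0,0],[0,0,0],0],
    [[-4.8,0,0],[0,0,0],0]
  ]
}}

```text
time: 2.15
tool_pos: [0.6237, 0.0867, 0.2064]
tool_rot: [-0.0, 0.119, 0.993, 0.0]
contact_force: [-0.3, -0.3, 0.2]
gripper_width: 0.005
grasp_force: 0.0
```

Run:
```python
from h import *
s=state();print(s['tool_pos'])
im,d=grab_frame("wrist");im=im[:,:,::-1].copy();cv2.imwrite("pics/w2.png",im)
b=np.load("box.npy");e=extr("wrist",s)
print(b,proj(box2w([[0,.045,.099],[0,-.07,.08],[-.064,-.022,.081],[-.064,-.046,.081]],b),e))
np.savez("w2.npz",d=d,p=s['tool_pos'],r=s['tool_rot'])
```

```text
[0.62365589 0.08674146 0.20635352]
[ 0.56132294  0.06745683 -0.13314919] [[332.51469485 140.70833005]
 [167.11547221 157.13640955]
 [218.40998927  49.02345893]
 [181.85264075  53.49155487]]
```

View pics/w2.png

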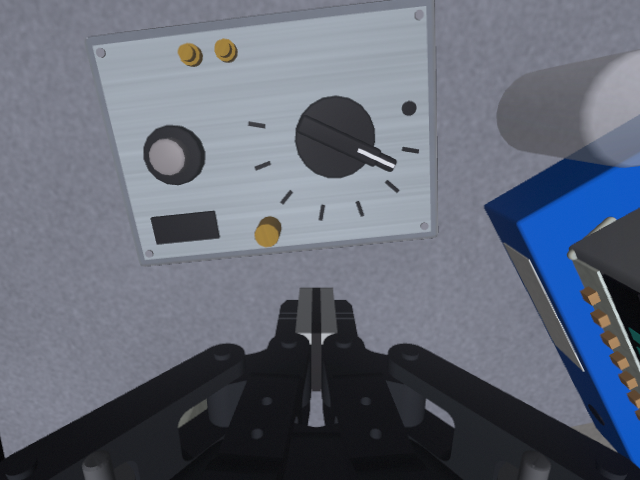

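Run:
```python
from h import *
from scipy.optimize import least_squares
z=np.load("w2.npz");s=dict(tool_pos=z['p'],tool_rot=z['r']);e=extr("wrist",s);d=z['d']
uv=np.array([[409,108],[410,150],[392,186],[360,208],[322,212],[287,197],[262,165],[257,125]],float)
a=np.radians(105-30*np.arange(8));P=np.c_[.056*np.cos(a),.045+.056*np.sin(a),0*a+.065]
r=least_squares(lambda b:(proj(box2w(P,b),e)-uv).ravel(),[.56,.067,-.13]);b=r.x
print(b,r.fun.reshape(-1,2).round(1).tolist());np.save("box2.npy",b)
ax=box2w([0,.045,.099],b)[0];bt=box2w([0,-.07,.08],b)[0];print("axis",ax,"button",bt)
L=ray([[359,151],[395,166]],e,.099)-ax;print(L,np.degrees(np.arctan2(L[:,1],L[:,0])-b[2]), np.degrees(np.arctan2(*(L[1]-L[0])[1::-1])-b[2]))
# heights from depth
for u,v in [(375,157),(167,157),(340,110),(300,80),(350,240)]:
    q=cv2.undistortPoints(np.array([[[u,v]]],float),e[2],e[3])[0,0];dd=np.median(d[v-1:v+2,u-1:u+2]);print((u,v),(e[0].T@(np.r_[q,1]*dd-e[1])).round(4))
```

```text
[ 0.56158515  0.07020251 -0.13281888] [[-0.6, 0.4], [-0.2, -0.2], [-0.3, -0.2], [-0.3, -0.1], [-0.1, -0.2], [-0.0, -0.3], [1.2, 0.4], [0.4, -0.1]]
axis [0.56754444 0.11480617 0.099     ] button [0.55231514 0.00081903 0.08      ]
[[ 1.00512320e-02  1.23800460e-02 -2.77555756e-17]
 [ 2.49396142e-02  3.32282340e-02 -2.77555756e-17]] [58.53717135 60.71972111] 62.07807220396166
(375, 157) [0.5836 0.1363 0.1006]
(167, 157) [0.5519 0.0012 0.0881]
(340, 110) [0.5501 0.1221 0.0787]
(300, 80) [0.5242 0.1003 0.0663]
(350, 240) [0.6459 0.1094 0.0666]
```

Emit:
{"method": "jog_arm", "body": {
  "targets": [
    [[2.9,2.2,0],[0,0,-8.3],0],
    [[2.9,2.2,0],[0,0,-8.3],0],
    [[2.9,2.2,0],[0,0,-8.3],0],
    [[2.9,2.2,0],[0,0,-8.3],0],
    [[2.9,2.2,0],[0,0,-8.3],0],
    [[2.9,2.2,2],[0,0,-8.3],0],
    [[2.9,2.2,3],[0,0,-8.3],0],
    [[2.9,2.2,3],[0,0,-8.3],0]
  ]
}}

```text
time: 3.2
tool_pos: [0.564, 0.1565, 0.1295]
tool_rot: [-0.002, -0.444, 0.896, 0.001]
contact_force: [0.1, 0.4, 0.3]
gripper_width: 0.001
grasp_force: 0.0
```

```bash
cat >> h.py <<'E'
def go(phi_box,r,off,z,turn_to=True):
    "move units to put TCP at radius r along bar direction phi_box(deg), offset off to its trailing side, tool y along trailing normal"
    s=state();b=np.load("box2.npy");w,x,y,q=s["tool_rot"];T=R.from_quat([x,y,q,w]).as_matrix()
    ax=box2w([0,.045,z],b)[0];p=np.radians(phi_box)+b[2]
    g=ax+r*np.array([np.cos(p),np.sin(p),0])+off*np.array([-np.sin(p),np.cos(p),0])
    ya=np.arctan2(T[1,1],T[0,1]);dt=-np.degrees((p+np.pi/2-ya+np.pi)%(2*np.pi)-np.pi)
    print(phi_box,"shift",(T.T@(g-s["tool_pos"])/.025).round(2),"turn",round(dt/8,2))
E
python3 - <<'E'
from h import *
s=state();print(s['joint_pos'],s['tool_pos'],s['contact_force'])
go(60.5,.033,.026,.085)
E
```

```text
[ 1.43586141e-01  4.58180070e-02  1.79508263e+00  7.95101527e-05
  1.30485598e+00 -2.34713784e+00] [0.56402162 0.15654006 0.12948391] [0.0601522  0.42652775 0.27981706]
60.5 shift [-0.08 -0.08  1.78] turn -0.02
```

Emit:
{"method": "jog_arm", "body": {
  "targets": [
    [[-0.1,0,1.0],[0,0,0],0],
    [[-0.1,0,1.7],[0,0,0],0],
    [[-0.1,0,1.7],[0,0,0],0]
  ]
}}

```text
time: 3.58
tool_pos: [0.5674, 0.1582, 0.0882]
tool_rot: [-0.001, -0.444, 0.896, 0.0]
contact_force: [0.8, 0.4, 1.0]
gripper_width: 0.002
grasp_force: 0.0
```

Run:
```python
from h import *
s=state();print(s['tool_pos'],s['contact_force'])
im,d=grab_frame("wrist");im=im[:,:,::-1].copy();cv2.imwrite("pics/w3.png",im)
go(60.5,.033,.0135,.086)
go(48,.033,.0125,.086)
```

```text
[0.56736076 0.1581593  0.08820268] [0.75406378 0.44464541 1.04865444]
60.5 shift [ 0.08 -0.49  0.13] turn -0.03
48 shift [-0.   -0.82  0.13] turn 1.53
```

View pics/w3.png

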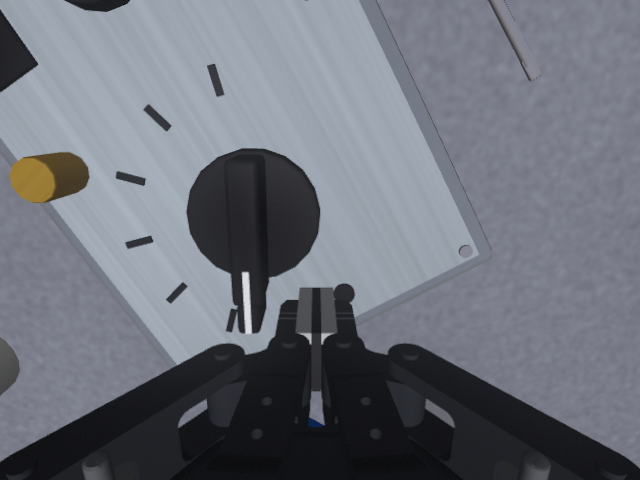

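Run:
```python
from h import *
for p in(60.5,57,54,51,48): go(p,.033,.012,.086)
```

```text
60.5 shift [ 0.08 -0.55  0.13] turn -0.03
57 shift [ 0.05 -0.63  0.13] turn 0.41
54 shift [ 0.03 -0.7   0.13] turn 0.78
51 shift [ 0.02 -0.77  0.13] turn 1.16
48 shift [ 0.   -0.84  0.13] turn 1.53
```

Emit:
{"method": "jog_arm", "body": {
  "targets": [
    [[0.1,-0.3,0.1],[0,0,0],0],
    [[0.1,-0.45,0.1],[0,0,0],0],
    [[0.1,-0.55,0.1],[0,0,0],0],
    [[0.05,-0.6,0.1],[0,0,0.3],0],
    [[0.05,-0.65,0.1],[0,0,0.5],0],
    [[0.05,-0.7,0.1],[0,0,0.8],0],
    [[0.05,-0.7,0.1],[0,0,0.8],0]
  ]
}}

```text
time: 4.5
tool_pos: [0.5817, 0.1463, 0.0863]
tool_rot: [-0.0, -0.393, 0.92, -0.0]
contact_force: [0.1, -0.3, -0.3]
gripper_width: -0.0
grasp_force: 0.0
```

```bash
cat >> h.py <<'E'
def look(name,n="wrist"):
    s=state();im,d=grab_frame(n);im=im[:,:,::-1].copy();e=extr(n,s);b=np.load("box2.npy")
    # bar angle: ortho view at bar-top height, find white line pixels on the dark bar
    o=ortho(im,e,b,.099,x=(-.05,.05),y=(-.005,.095),sc=5000);cv2.imwrite(f"pics/{name}.png",o)
    g=cv2.cvtColor(o,cv2.COLOR_BGR2HSV);r,c=np.mgrid[:o.shape[0],:o.shape[1]]
    X=.05-r/5000;Y=.05-c/5000;q=np.hypot(X,Y);m=((g[...,2]>205)&(g[...,1]<25)&(q<.044)).astype(np.uint8)
    k,l,st,ce=cv2.connectedComponentsWithStats(m)
    for i in np.argsort(-st[1:,4])[:3]+1:
        x,y=X[l==i],Y[l==i];v=cv2.fitLine(np.c_[x,y].astype(np.float32),2,0,.01,.01)[:,0]
        print("area",st[i,4],"centre angle",np.degrees(np.arctan2(y.mean(),x.mean())).round(1),"line",np.degrees(np.arctan2(v[1],v[0])).round(1),"r",q[l==i].min().round(3),q[l==i].max().round(3))
    print(s['time'],s['tool_pos'],s['contact_force'])
E
python3 -c "
from h import *
look('l1')"
```

```text
area 1315 centre angle 36.4 line 36.5 r 0.015 0.041
4.5 [0.58165211 0.14629321 0.08632655] [ 0.05833741 -0.34109372 -0.34166041]
```

```bash
python3 -c "
from h import *
look('l2');look('l3')
look('l2t','top')"
```

```text
area 1308 centre angle 36.3 line 36.5 r 0.015 0.041
4.55 [0.58158245 0.14630264 0.08629261] [0.30203037 0.57945278 0.30580544]
area 1308 centre angle 36.4 line 36.5 r 0.015 0.041
4.6 [0.58150099 0.14636999 0.08624542] [ 0.12205123  0.28732289 -0.08117063]
4.65 [0.58151451 0.14641725 0.08626463] [-0.32366204 -0.27971005  0.33913847]
```

View pics/l3.png

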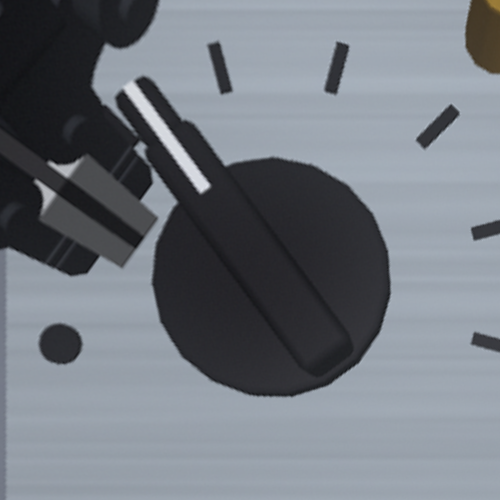

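Emit:
{"method": "jog_arm", "body": {
  "targets": [
    [[0,0.4,0],[0,0,0],0],
    [[0,0.4,0],[0,0,0],0],
    [[0,0.4,0],[0,0,0],0]
  ]
}}

```text
time: 5.08
tool_pos: [0.5742, 0.1536, 0.0863]
tool_rot: [0.0, -0.393, 0.92, -0.0]
contact_force: [0.6, -0.1, 0.6]
gripper_width: 0.002
grasp_force: 0.0
```

```bash
python3 -c "
from h import *
look('l4')
for n in ('w3',):
    s=dict(tool_pos=[0.56736076,0.1581593,0.08820268],tool_rot=[-0.001,-.444,.896,0]);im=cv2.imread('pics/w3.png')
    e=extr('wrist',s);b=np.load('box2.npy');L=ray([[246,272],[249,332]],e,.099);ax=box2w([0,.045,.099],b)[0];L=L-ax
    print(L,np.degrees(np.arctan2(L[:,1],L[:,0])-b[2]))
"
```

```text
area 1320 centre angle 36.2 line 36.5 r 0.015 0.041
5.075 [0.57415917 0.1535837  0.08631891] [ 0.6304753  -0.0797268   0.63759384]
[[0.00902667 0.01232303 0.        ]
 [0.0246742  0.0325275  0.        ]] [61.38703569 60.42730799]
```

Run:
```python
from h import *
go(36.4,.034,.022,.086);go(36.4,.034,.016,.086);go(36.4,.034,.012,.086)
for p in(33,30,27,24): go(p,.034,.012,.086)
```

```text
36.4 shift [-0.26 -0.45  0.01] turn 2.19
36.4 shift [-0.19 -0.67  0.01] turn 2.19
36.4 shift [-0.14 -0.83  0.01] turn 2.19
33 shift [-0.14 -0.91  0.01] turn 2.61
30 shift [-0.13 -0.99  0.01] turn 2.99
27 shift [-0.13 -1.06  0.01] turn 3.36
24 shift [-0.11 -1.14  0.01] turn 3.74
```

Emit:
{"method": "jog_arm", "body": {
  "targets": [
    [[-0.2,-0.2,0],[0,0,1.1],0],
    [[-0.25,-0.45,0],[0,0,2.2],0],
    [[-0.2,-0.6,0],[0,0,2.2],0],
    [[-0.2,-0.6,0],[0,0,2.2],0]
  ]
}}

```text
time: 5.62
tool_pos: [0.5886, 0.1464, 0.0863]
tool_rot: [-0.0, -0.248, 0.969, -0.0]
contact_force: [-0.1, 0.3, 0.1]
gripper_width: 0.002
grasp_force: 0.0
```

Run:
```python
from h import *
look('l5')
go(36.4,.034,.012,.086)
for p in(33,30,27,24): go(p,.034,.012,.086)
```

```text
area 1344 centre angle 31.6 line 32.0 r 0.015 0.041
5.625 [0.58863626 0.14637168 0.08627293] [-0.05372629  0.32081234  0.13952793]
36.4 shift [-0.01 -0.23  0.01] turn -0.01
33 shift [-0.04 -0.31  0.01] turn 0.42
30 shift [-0.06 -0.38  0.01] turn 0.79
27 shift [-0.07 -0.46  0.01] turn 1.17
24 shift [-0.09 -0.53  0.01] turn 1.54
```

Run:
```python
from h import *
for p in(31.6,28,24): go(p,.034,.020,.086)
```

```text
31.6 shift [-0.08 -0.02  0.01] turn 0.59
28 shift [-0.12 -0.11  0.01] turn 1.04
24 shift [-0.15 -0.22  0.01] turn 1.54
```

Emit:
{"method": "jog_arm", "body": {
  "targets": [
    [[0,-0.1,0],[0,0,0.3],0],
    [[0,-0.1,0],[0,0,0.6],0],
    [[0,-0.1,0],[0,0,0.6],0]
  ]
}}

```text
time: 6.05
tool_pos: [0.5896, 0.1445, 0.0863]
tool_rot: [-0.0, -0.207, 0.978, 0.0]
contact_force: [-0.3, 0.4, 0.2]
gripper_width: -0.001
grasp_force: 0.0
```

Run:
```python
from h import *
look('l6');look('l7')
for p in(28,24,20,16): go(p,.034,.020,.086)
```

```text
area 1337 centre angle 28.1 line 28.8 r 0.015 0.041
6.05 [0.58958918 0.14447927 0.08625136] [-0.2750371   0.42320038  0.21854261]
area 1337 centre angle 28.0 line 28.8 r 0.015 0.041
6.1 [0.58963243 0.14445938 0.08626093] [ 0.30990665 -0.42363665  0.05869106]
28 shift [-0.12 -0.01  0.01] turn 0.44
24 shift [-0.16 -0.11  0.01] turn 0.94
20 shift [-0.2  -0.21  0.01] turn 1.44
16 shift [-0.24 -0.32  0.01] turn 1.94
```

Emit:
{"method": "jog_arm", "body": {
  "targets": [
    [[-0.1,-0.05,0],[0,0,0.6],0],
    [[-0.15,-0.1,0],[0,0,0.9],0],
    [[-0.2,-0.2,0],[0,0,1.4],0],
    [[-0.2,-0.2,0],[0,0,1.4],0]
  ]
}}

```text
time: 6.65
tool_pos: [0.5964, 0.1418, 0.0863]
tool_rot: [-0.0, -0.111, 0.994, -0.0]
contact_force: [-0.5, -0.0, 0.7]
gripper_width: 0.002
grasp_force: 0.0
```

Run:
```python
from h import *
look('l8');look('l9')
for p in(16,12,8,4,0): go(p,.034,.020,.086)
```

```text
area 1386 centre angle 21.3 line 22.3 r 0.015 0.041
6.65 [0.59640526 0.1418441  0.08627954] [-0.49621978 -0.00738705  0.67246664]
area 1390 centre angle 21.4 line 22.2 r 0.015 0.042
6.7 [0.5963559  0.14191118 0.08629503] [ 0.01917679 -0.70598901  0.2389187 ]
16 shift [-0.06 -0.11  0.01] turn 0.54
12 shift [-0.1  -0.21  0.01] turn 1.04
8 shift [-0.14 -0.31  0.01] turn 1.54
4 shift [-0.17 -0.42  0.01] turn 2.04
0 shift [-0.19 -0.53  0.01] turn 2.54
```

View pics/l9.png

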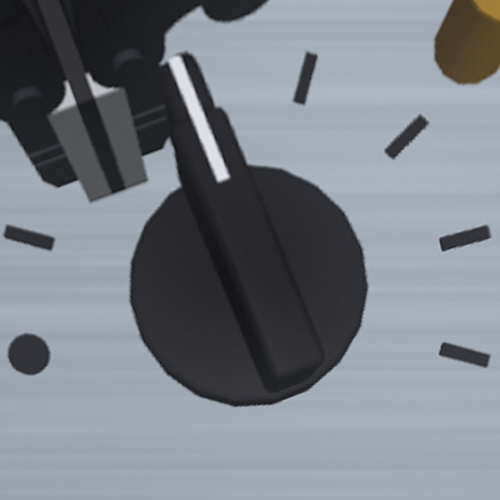

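Emit:
{"method": "jog_arm", "body": {
  "targets": [
    [[-0.05,-0.1,0],[0,0,0.6],0],
    [[-0.1,-0.2,0],[0,0,1.1],0],
    [[-0.1,-0.2,0],[0,0,1.1],0]
  ]
}}

```text
time: 7.12
tool_pos: [0.5999, 0.1375, 0.0863]
tool_rot: [-0.0, -0.034, 0.999, -0.0]
contact_force: [-0.7, 0.3, -0.4]
gripper_width: -0.008
grasp_force: 0.0
```

Run:
```python
from h import *
look('l10');look('l11')
for p in(8,4,0,-4,-8): go(p,.034,.020,.086)
```

```text
area 1417 centre angle 13.5 line 14.6 r 0.015 0.042
area 1 centre angle 36.7 line 73.9 r 0.044 0.044
7.125 [0.59989004 0.13753178 0.08629317] [-0.65571426  0.27807055 -0.38528368]
area 1408 centre angle 13.5 line 14.6 r 0.015 0.042
area 1 centre angle 36.7 line 73.9 r 0.044 0.044
7.175 [0.59984685 0.13759502 0.08628022] [-0.28139166 -0.20286865 -0.1659831 ]
8 shift [-0.06 -0.11  0.01] turn 0.45
4 shift [-0.1  -0.21  0.01] turn 0.95
0 shift [-0.14 -0.31  0.01] turn 1.45
-4 shift [-0.17 -0.42  0.01] turn 1.95
-8 shift [-0.2  -0.52  0.01] turn 2.45
```

Emit:
{"method": "jog_arm", "body": {
  "targets": [
    [[-0.05,-0.1,0],[0,0,0.5],0],
    [[-0.1,-0.2,0],[0,0,1.0],0],
    [[-0.15,-0.3,0],[0,0,1.5],0],
    [[-0.15,-0.3,0],[0,0,1.5],0]
  ]
}}

```text
time: 7.72
tool_pos: [0.6041, 0.1303, 0.0863]
tool_rot: [-0.0, 0.07, 0.998, -0.0]
contact_force: [-0.4, -0.3, -0.1]
gripper_width: -0.003
grasp_force: 0.0
```

Run:
```python
from h import *
look('l12');look('l13')
for p in(0,-4,-8,-12,-16): go(p,.034,.020,.086)
```

```text
area 1434 centre angle 1.7 line 3.0 r 0.015 0.041
7.725 [0.60413457 0.1303486  0.08629748] [-0.36728049 -0.34643761 -0.07364406]
area 1428 centre angle 1.7 line 2.9 r 0.015 0.041
7.775 [0.60409202 0.13038874 0.08626063] [-0.37238731 -0.72023865 -0.03394767]
0 shift [ 0.01 -0.01  0.01] turn -0.05
-4 shift [-0.05 -0.11  0.01] turn 0.45
-8 shift [-0.09 -0.21  0.01] turn 0.95
-12 shift [-0.13 -0.31  0.01] turn 1.45
-16 shift [-0.16 -0.42  0.01] turn 1.95
```

Emit:
{"method": "jog_arm", "body": {
  "targets": [
    [[-0.05,-0.1,0],[0,0,0.5],0],
    [[-0.1,-0.2,0],[0,0,1.0],0],
    [[-0.1,-0.3,0],[0,0,1.5],0],
    [[-0.1,-0.3,0],[0,0,1.5],0]
  ]
}}

```text
time: 8.32
tool_pos: [0.6055, 0.1226, 0.0863]
tool_rot: [-0.0, 0.174, 0.985, -0.0]
contact_force: [0.1, -0.3, 0.2]
gripper_width: -0.001
grasp_force: 0.0
```

Run:
```python
from h import *
look('l14');look('l15')
for p in(-12,-16,-20,-24,-28,-32): go(p,.034,.020,.086)
```

```text
area 1339 centre angle -10.4 line -8.9 r 0.016 0.041
8.325 [0.60552082 0.12258032 0.08631418] [ 0.07320754 -0.28958615  0.20289238]
area 1331 centre angle -10.5 line -8.9 r 0.016 0.041
8.375 [0.60552296 0.1226194  0.08632961] [-0.07432174 -0.10473433  0.53086246]
-12 shift [-0.03 -0.01  0.01] turn -0.05
-16 shift [-0.09 -0.1   0.01] turn 0.45
-20 shift [-0.13 -0.2   0.01] turn 0.95
-24 shift [-0.17 -0.31  0.01] turn 1.45
-28 shift [-0.2  -0.41  0.01] turn 1.95
-32 shift [-0.23 -0.52  0.01] turn 2.45
```

Emit:
{"method": "jog_arm", "body": {
  "targets": [
    [[-0.05,-0.1,0],[0,0,0.5],0],
    [[-0.1,-0.2,0],[0,0,1.0],0],
    [[-0.15,-0.3,0],[0,0,1.5],0],
    [[-0.15,-0.3,0],[0,0,1.5],0]
  ]
}}

```text
time: 8.93
tool_pos: [0.6065, 0.1142, 0.0862]
tool_rot: [-0.0, 0.276, 0.961, -0.0]
contact_force: [0.5, 1.1, 0.5]
gripper_width: -0.002
grasp_force: 0.0
```

```bash
python3 -c "
from h import *
look('l16')"
```

```text
area 1340 centre angle -22.8 line -21.1 r 0.016 0.042
8.925 [0.60645012 0.11422839 0.0862477 ] [0.47048905 1.1359412  0.52341539]
```

Emit:
{"method": "jog_arm", "body": {
  "targets": [
    [[0,0.3,0],[0,0,0],0],
    [[0,0.3,0],[0,0,0],0]
  ]
}}

```text
time: 9.22
tool_pos: [0.6108, 0.1212, 0.0864]
tool_rot: [0.0, 0.276, 0.961, 0.0]
contact_force: [-0.4, 0.1, 0.7]
gripper_width: -0.001
grasp_force: 0.0
```

Run:
```python
from h import *
look('l17');look('l18')
for p in(-20,-24,-28,-32): go(p,.034,.020,.086)
```

```text
area 1375 centre angle -22.9 line -21.1 r 0.016 0.042
9.225 [0.61083544 0.1211949  0.08642603] [-0.41306162  0.14732253  0.67423067]
area 1379 centre angle -22.9 line -21.2 r 0.016 0.042
9.275 [0.61070377 0.12096853 0.08633985] [-1.1345176   0.01179261 -0.57632587]
-20 shift [ 0.04 -0.22  0.01] turn -0.56
-24 shift [-0.02 -0.31  0.01] turn -0.06
-28 shift [-0.08 -0.4   0.01] turn 0.44
-32 shift [-0.12 -0.5   0.01] turn 0.94
```

View pics/l18.png

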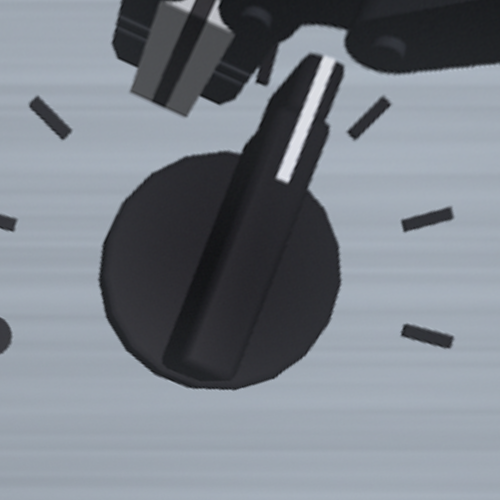

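Emit:
{"method": "jog_arm", "body": {
  "targets": [
    [[0,-0.3,0],[0,0,0],0],
    [[-0.05,-0.4,0],[0,0,0.4],0],
    [[-0.1,-0.5,0],[0,0,0.9],0],
    [[-0.1,-0.5,0],[0,0,0.9],0]
  ]
}}

```text
time: 9.82
tool_pos: [0.6057, 0.1081, 0.0863]
tool_rot: [-0.0, 0.336, 0.942, -0.0]
contact_force: [0.6, -0.5, -0.3]
gripper_width: -0.003
grasp_force: 0.0
```

Run:
```python
from h import *
look('l19');look('l20')
for p in(-32,-36,-40,-44,-48): go(p,.034,.020,.086)
```

```text
area 1331 centre angle -32.5 line -30.8 r 0.016 0.042
9.825 [0.60571385 0.10810717 0.08626258] [ 0.62537095 -0.46772325 -0.31696668]
area 1336 centre angle -32.5 line -30.9 r 0.016 0.042
9.875 [0.60577021 0.10826699 0.08626351] [ 0.16870321 -0.21769745  0.09007963]
-32 shift [-0.02  0.02  0.01] turn 0.04
-36 shift [-0.07 -0.08  0.01] turn 0.54
-40 shift [-0.11 -0.18  0.01] turn 1.04
-44 shift [-0.15 -0.28  0.01] turn 1.54
-48 shift [-0.18 -0.39  0.01] turn 2.04
```

Emit:
{"method": "jog_arm", "body": {
  "targets": [
    [[-0.05,-0.1,0],[0,0,0.5],0],
    [[-0.1,-0.2,0],[0,0,1.0],0],
    [[-0.15,-0.28,0],[0,0,1.5],0],
    [[-0.15,-0.28,0],[0,0,1.5],0]
  ]
}}

```text
time: 10.42
tool_pos: [0.6044, 0.1008, 0.0863]
tool_rot: [-0.0, 0.433, 0.902, -0.0]
contact_force: [-0.2, 0.6, 0.4]
gripper_width: -0.001
grasp_force: 0.0
```

Run:
```python
from h import *
look('l21');look('l22')
for p in(-44,-46,-48): go(p,.034,.020,.086)
```

```text
area 1373 centre angle -42.5 line -40.7 r 0.016 0.042
10.425 [0.60438371 0.10077014 0.08629802] [-0.18135954  0.59443532  0.40858481]
area 1354 centre angle -42.4 line -40.8 r 0.016 0.042
10.475 [0.60445033 0.10085704 0.08635643] [ 0.13511111 -0.92096334  0.05603148]
-44 shift [-0.01 -0.01  0.01] turn 0.04
-46 shift [-0.03 -0.06  0.01] turn 0.29
-48 shift [-0.06 -0.11  0.01] turn 0.54
```

Emit:
{"method": "jog_arm", "body": {
  "targets": [
    [[-0.05,-0.1,0],[0,0,0.4],0],
    [[-0.05,-0.1,0],[0,0,0.4],0],
    [[-0.05,-0.1,0],[0,0,0.4],0]
  ]
}}

```text
time: 10.9
tool_pos: [0.6033, 0.0984, 0.0863]
tool_rot: [-0.0, 0.458, 0.889, -0.0]
contact_force: [-0.4, 0.2, -0.0]
gripper_width: -0.0
grasp_force: 0.0
```

Run:
```python
from h import *
look('l23')
```

```text
area 1361 centre angle -46.5 line -44.8 r 0.016 0.042
area 1 centre angle -22.5 line -21.4 r 0.043 0.043
10.9 [0.60327107 0.098411   0.08626631] [-0.38518381  0.22316177 -0.00362035]
```

Emit:
{"method": "jog_arm", "body": {
  "targets": [
    [[0,0.3,0],[0,0,0],0],
    [[0,0.6,0],[0,0,0],0],
    [[0,0.6,0],[0,0,0],0],
    [[0,0.6,-2],[0,0,0],0],
    [[0,0.6,-4],[0,0,0],0],
    [[0,0.6,-4],[0,0,0],0]
  ]
}}

```text
time: 11.7
tool_pos: [0.6188, 0.1073, 0.1928]
tool_rot: [0.005, 0.458, 0.889, 0.003]
contact_force: [0.5, 0.5, 0.6]
gripper_width: -0.005
grasp_force: 0.0
```

Run:
```python
from h import *
look('l24')
s=state();im,d=grab_frame("wrist");im=im[:,:,::-1].copy();cv2.imwrite("pics/w5.png",im)
b=np.load("box2.npy");e=extr("wrist",s)
print(proj(box2w([[0,-.07,.087],[0,.045,.099]],b),e))
w,x,y,q=s["tool_rot"];T=R.from_quat([x,y,q,w]).as_matrix()
g=box2w([0,-.07,.115],b)[0];print(g,(T.T@(g-s["tool_pos"])/.025).round(2), s['tool_pos'],s['joint_pos'])
```

```text
area 1143 centre angle -46.4 line -44.8 r 0.016 0.041
11.7 [0.61881472 0.10730443 0.19282684] [0.49616501 0.53280897 0.60299903]
[[153.48154044 300.07993573]
 [255.63340973 185.64315129]]
[0.55231514 0.00081903 0.115     ] [-1.95 -4.59  2.96] [0.61710904 0.10714858 0.18943744] [ 5.32151783e-02  8.06519405e-02  1.65429607e+00 -9.86289792e-05
  1.40120803e+00 -5.65856572e-01]
```

View pics/w5.png

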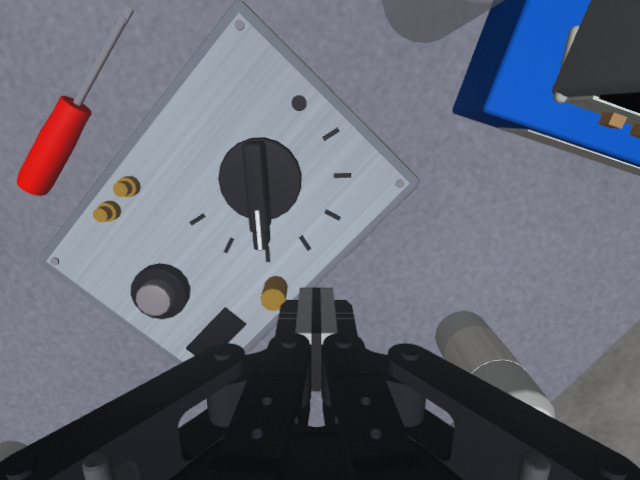

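Emit:
{"method": "jog_arm", "body": {
  "targets": [
    [[-1.95,-4.6,0],[0,0,0],0],
    [[-1.95,-4.6,0],[0,0,0],0],
    [[-1.95,-4.6,2],[0,0,0],0],
    [[-1.95,-4.6,3],[0,0,0],0],
    [[-1.95,-4.6,3],[0,0,0],0],
    [[-1.95,-4.6,3],[0,0,0],0]
  ]
}}

```text
time: 12.55
tool_pos: [0.5502, 0.0007, 0.1114]
tool_rot: [-0.0, 0.458, 0.889, -0.0]
contact_force: [-0.7, -0.7, -0.6]
gripper_width: 0.003
grasp_force: 0.0
```

Run:
```python
from h import *
s=state();b=np.load("box2.npy");w,x,y,q=s["tool_rot"];T=R.from_quat([x,y,q,w]).as_matrix()
g=box2w([0,-.07,.088],b)[0];print(g,(T.T@(g-s["tool_pos"])/.025).round(2), s['tool_pos'],s['contact_force'])
look('l25')
```

```text
[0.55231514 0.00081903 0.088     ] [-0.05  0.07  0.94] [0.55023107 0.00073513 0.11140308] [-0.67085001 -0.69238338 -0.55118297]
area 1401 centre angle -44.3 line -44.9 r 0.015 0.041
12.55 [0.55023107 0.00073513 0.11140308] [-0.67085001 -0.69238338 -0.55118297]
```

Emit:
{"method": "jog_arm", "body": {
  "targets": [
    [[0,0.1,0.6],[0,0,0],0],
    [[0,0.1,0.8],[0,0,0],0],
    [[0,0.1,0.9],[0,0,0],0],
    [[0,0.1,1.0],[0,0,0],0],
    [[0,0.1,1.0],[0,0,0],0],
    [[0,0.1,1.0],[0,0,0],0]
  ]
}}

```text
time: 13.35
tool_pos: [0.5523, 0.0021, 0.0867]
tool_rot: [0.0, 0.458, 0.889, 0.0]
contact_force: [-1.0, 0.5, 1.4]
gripper_width: 0.003
grasp_force: 0.6
```

Emit:
{"method": "jog_arm", "body": {
  "targets": [
    [[0,0,0.08],[0,0,0],0],
    [[0,0,0.16],[0,0,0],0],
    [[0,0,0.16],[0,0,0],0],
    [[0,0,0.16],[0,0,0],0]
  ]
}}

```text
time: 13.85
tool_pos: [0.5525, 0.002, 0.0826]
tool_rot: [0.0, 0.458, 0.889, 0.0]
contact_force: [0.2, 0.3, 2.8]
gripper_width: 0.003
grasp_force: 1.5
```

Emit:
{"method": "jog_arm", "body": {
  "targets": [
    [[0,0,0.05],[0,0,0],0],
    [[0,0,0.1],[0,0,0],0],
    [[0,0,0.1],[0,0,0],0],
    [[0,0,0.1],[0,0,0],0]
  ]
}}

```text
time: 14.35
tool_pos: [0.5525, 0.002, 0.0809]
tool_rot: [0.0, 0.458, 0.889, 0.0]
contact_force: [-2.7, 0.8, 7.0]
gripper_width: 0.003
grasp_force: 4.2
```

Emit:
{"method": "jog_arm", "body": {
  "targets": [
    [[0,0,0.05],[0,0,0],0],
    [[0,0,0.05],[0,0,0],0],
    [[0,0,-0.5],[0,0,0],0],
    [[0,0,-2],[0,0,0],0],
    [[0,0,-4],[0,0,0],0],
    [[0,0,-4],[0,0,0],0],
    [[0,0,-4],[0,0,0],0]
  ]
}}

```text
time: 15.22
tool_pos: [0.5516, 0.0021, 0.179]
tool_rot: [-0.001, 0.458, 0.889, -0.0]
contact_force: [-0.5, 0.4, -1.1]
gripper_width: -0.001
grasp_force: 0.0
```

Run:
```python
from h import *
look('l26')
s=state();im,d=grab_frame("wrist");e=extr("wrist",s);b=np.load("box2.npy")
u,v=proj(box2w([0,-.07,.088],b),e)[0].round().astype(int);print(u,v,s['contact_force'],s['tool_pos'])
# button height: sample at several points across top
for dx,dy in [(0,0),(.007,0),(-.007,0),(0,.007),(0,-.007)]:
    u,v=proj(box2w([dx,-.07+dy,.088],b),e)[0].round().astype(int)
    if 0<=u<640 and 0<=v<480:
        q=cv2.undistortPoints(np.array([[[u,v]]],float),e[2],e[3])[0,0];print((e[0].T@(np.r_[q,1]*d[v,u]-e[1])).round(4))
```

```text
area 1255 centre angle -44.7 line -44.7 r 0.015 0.041
15.225 [0.55159012 0.00213387 0.17900497] [-0.47094724  0.35190272 -1.07940262]
315 243 [ 0.67677084 -0.34782881 -0.73686418] [0.55105502 0.00220153 0.1780018 ]
[0.5521 0.0007 0.0876]
[ 5.59e-01 -1.00e-04  8.77e-02]
[0.5451 0.0017 0.0881]
[0.5537 0.0073 0.0865]
[0.5082 0.064  0.3218]
```

```bash
python3 -c "
from plant import *
print(job_done())"
```

```text
the job is handed in; nothing more can be done
None
```

The pointer knob now points at the sixth mark (within about 1° by the wrist camera), the button was pressed fully in and is back out, and the job is handed in at about 15 s; one oddity: I felt no clicks, and the knob stayed wherever I left it, starting between the second and third marks, so I set the final angle by camera.

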